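# Make up a weight with steel collars on the bench scale

### The job

Make up the weight on the bench spring scale: take the plain steel collars one at a time, thread each over the scale's upright spindle, lower it fully down onto the pan (or onto the collar below) and let it go, until the dial needle reaches the brass target clip or passes it with the last collar; put on no collar more than that needs. The spindle stands off-centre in a pan that may be turned any way, so feel for it gently: do not drop, ram or jam a collar, and never press the pan near the bottom of its travel. Leave the ball bearing, the hex nut and the bolt where they are, and leave unused collars lying on the bench.

Things in the scene. Friction and masses are not known exactly. Their poses are not given: they have to be found in the camera images.
- scale: bench spring scale, fixed; grey housing 100 x 96 mm, 58 mm high, with a sloping round white dial on its front (-x of its frame). Origin: centre of the housing's underside, z up. Above it, on a stem, is a round pan 36 mm across, its top 94 mm above the origin when empty; from it rises a steel spindle, 16 mm thick, 50 mm tall, flat tip with 1 mm chamfer. Delicate: keep all pushes on it under 15 N
- pan_axis (a point): fixed point on the scale's vertical middle line, level with the empty pan's top; does not sink or turn. The spindle's axis stands 6 mm off this line in an UNKNOWN direction: the pan is found turned any way (stiff, 0.04 N m). A collar pressed on the spindle's tip and slid sideways lets the sprung spindle pop up into its bore when within 2 to 3 mm of its axis
- plunger (a joint): how far pan and spindle together have sunk, m: 0 empty, 0.35 N per mm (about 4.6 mm for each collar resting on it), well damped, settles in under 0.5 s; mechanical stop at 0.032; never press it beyond 0.029
- needle (a joint): dial needle, rad, clockwise from its zero at the dial's lower left; geared to the pan: 0.13 rad per mm sunk, about 0.6 rad for each collar resting on the scale
- needle_tip (a point): tip of the dark needle, 30 mm from the dial's centre; the dial faces the robot and upward at 45 degrees
- target (a joint): where the brass target clip is set on the dial's rim, rad, on the same scale as the needle: the weight is reached when joint needle is at least this. It takes two or three collars. Held by friction, not to be moved
- target_mark (a point): inner finger of the brass target clip on the dial's rim, 30 mm from the dial's centre; the needle's tip lies over it when the weight is exactly reached, and clockwise of it when it is passed
- collar0: steel collar: a plain flat ring, outside diameter 48 mm, bore 20 mm, 14 mm thick, about 165 g (within 7 percent); one of four alike. It lies flat; its origin is the centre of its underside, z up through the bore
- collar1: steel collar: a plain flat ring, outside diameter 48 mm, bore 20 mm, 14 mm thick, about 165 g (within 7 percent); one of four alike. It lies flat; its origin is the centre of its underside, z up through the bore
- collar2: steel collar: a plain flat ring, outside diameter 48 mm, bore 20 mm, 14 mm thick, about 165 g (within 7 percent); one of four alike. It lies flat; its origin is the centre of its underside, z up through the bore
- collar3: steel collar: a plain flat ring, outside diameter 48 mm, bore 20 mm, 14 mm thick, about 165 g (within 7 percent); one of four alike. It lies flat; its origin is the centre of its underside, z up through the bore
- bearing: ball bearing, 52 mm across, 15 mm thick, with an inner race and dark seal in it; lies flat among the collars, not to be used. Origin: centre of its underside
- hex_nut: large loose hex nut, 30 x 34 mm, 16 mm high, lying flat, not to be moved. Origin: centre of its underside
- bolt: loose M12 bolt standing on its hex head, 58 mm tall, head 21 mm across, not to be moved or knocked over. Origin: centre of its underside
Mind the look-alikes: they are no part of the job. What is shaped like the collar2 but blue is not meant.

How it is judged (in metres and radians):
On the way, in this order (a step that is already met when the one before it is completed fails the run):
1. a first collar is threaded on the spindle, rests on the pan and has been let go (((horizontal distance between collar0 and pan_axis below 0.011 m and z of collar0 in the frame of pan_axis between -0.025 and 0.02 m and angle between collar0's own z axis and vertical below 0.08 rad) or (horizontal distance between collar1 and pan_axis below 0.011 m and z of collar1 in the frame of pan_axis between -0.025 and 0.02 m and angle between collar1's own z axis and vertical below 0.08 rad) or (horizontal distance between collar2 and pan_axis below 0.011 m and z of collar2 in the frame of pan_axis between -0.025 and 0.02 m and angle between collar2's own z axis and vertical below 0.08 rad) or (horizontal distance between collar3 and pan_axis below 0.011 m and z of collar3 in the frame of pan_axis between -0.025 and 0.02 m and angle between collar3's own z axis and vertical below 0.08 rad)) and contact force between the fingers and collar0 below 0.05 N and contact force between the fingers and collar1 below 0.05 N and contact force between the fingers and collar2 below 0.05 N and contact force between the fingers and collar3 below 0.05 N and contact force between the fingers and scale below 0.05 N and value of joint plunger between 0.0035 and 0.006 m), for 0.2 s.
2. a second collar rests on the first and has been let go ((((horizontal distance between collar1 and pan_axis below 0.011 m and z of collar1 in the frame of pan_axis between -0.025 and 0.02 m and angle between collar1's own z axis and vertical below 0.08 rad) and (horizontal distance between collar0 and pan_axis below 0.011 m and z of collar0 in the frame of pan_axis between -0.025 and 0.02 m and angle between collar0's own z axis and vertical below 0.08 rad)) or ((horizontal distance between collar2 and pan_axis below 0.011 m and z of collar2 in the frame of pan_axis between -0.025 and 0.02 m and angle between collar2's own z axis and vertical below 0.08 rad) and (horizontal distance between collar0 and pan_axis below 0.011 m and z of collar0 in the frame of pan_axis between -0.025 and 0.02 m and angle between collar0's own z axis and vertical below 0.08 rad)) or ((horizontal distance between collar2 and pan_axis below 0.011 m and z of collar2 in the frame of pan_axis between -0.025 and 0.02 m and angle between collar2's own z axis and vertical below 0.08 rad) and (horizontal distance between collar1 and pan_axis below 0.011 m and z of collar1 in the frame of pan_axis between -0.025 and 0.02 m and angle between collar1's own z axis and vertical below 0.08 rad)) or ((horizontal distance between collar3 and pan_axis below 0.011 m and z of collar3 in the frame of pan_axis between -0.025 and 0.02 m and angle between collar3's own z axis and vertical below 0.08 rad) and (horizontal distance between collar0 and pan_axis below 0.011 m and z of collar0 in the frame of pan_axis between -0.025 and 0.02 m and angle between collar0's own z axis and vertical below 0.08 rad)) or ((horizontal distance between collar3 and pan_axis below 0.011 m and z of collar3 in the frame of pan_axis between -0.025 and 0.02 m and angle between collar3's own z axis and vertical below 0.08 rad) and (horizontal distance between collar1 and pan_axis below 0.011 m and z of collar1 in the frame of pan_axis between -0.025 and 0.02 m and angle between collar1's own z axis and vertical below 0.08 rad)) or ((horizontal distance between collar3 and pan_axis below 0.011 m and z of collar3 in the frame of pan_axis between -0.025 and 0.02 m and angle between collar3's own z axis and vertical below 0.08 rad) and (horizontal distance between collar2 and pan_axis below 0.011 m and z of collar2 in the frame of pan_axis between -0.025 and 0.02 m and angle between collar2's own z axis and vertical below 0.08 rad))) and contact force between the fingers and collar0 below 0.05 N and contact force between the fingers and collar1 below 0.05 N and contact force between the fingers and collar2 below 0.05 N and contact force between the fingers and collar3 below 0.05 N and contact force between the fingers and scale below 0.05 N and value of joint plunger between 0.0075 and 0.0112 m), for 0.2 s.
At the end, for the whole second after the job is handed in: needle tip from 2.4 mm short of the target clip to 19.1 mm (one collar's step) past it; every collar either down on the spindle (flat within 0.08 rad, within 11 mm of pan_axis, underside at most 20 mm above it) or on the bench over 80 mm from it; all at rest (((horizontal distance between collar0 and pan_axis below 0.011 m and z of collar0 in the frame of pan_axis between -0.025 and 0.02 m and angle between collar0's own z axis and vertical below 0.08 rad) or (horizontal distance between collar0 and pan_axis above 0.08 m and height (world z) of collar0 below 0.012 m)) and ((horizontal distance between collar1 and pan_axis below 0.011 m and z of collar1 in the frame of pan_axis between -0.025 and 0.02 m and angle between collar1's own z axis and vertical below 0.08 rad) or (horizontal distance between collar1 and pan_axis above 0.08 m and height (world z) of collar1 below 0.012 m)) and ((horizontal distance between collar2 and pan_axis below 0.011 m and z of collar2 in the frame of pan_axis between -0.025 and 0.02 m and angle between collar2's own z axis and vertical below 0.08 rad) or (horizontal distance between collar2 and pan_axis above 0.08 m and height (world z) of collar2 below 0.012 m)) and ((horizontal distance between collar3 and pan_axis below 0.011 m and z of collar3 in the frame of pan_axis between -0.025 and 0.02 m and angle between collar3's own z axis and vertical below 0.08 rad) or (horizontal distance between collar3 and pan_axis above 0.08 m and height (world z) of collar3 below 0.012 m)) and y of needle_tip in the frame of target_mark between -0.0191 and 0.0024 m and velocity of joint plunger between -0.003 and 0.003 m/s and linear speed of each of collar0, collar1, collar2, collar3 below 0.01 m/s); the robot touches nothing.
It fails at once if the pan is pressed to the bottom of its travel (sunk more than 30 mm) (value of joint plunger above 0.03 m).
It fails at once if the scale is struck or pushed with more than 15 N (contact force between scale and anything else above 15 N).
It fails at once if the target clip is moved off its setting (distance of target_mark from where it was at the start of the episode above 0.002 m).
It fails at once if the bearing or the hex nut is moved (distance of any of bearing, hex_nut from where it was at the start of the episode above 0.03 m).
It fails at once if the bolt is moved or tipped (distance of bolt from where it was at the start of the episode above 0.03 m or angle between bolt's own z axis and vertical above 0.5 rad).
It also fails if it takes over 67 s, if anything falls off the work surface, if the arm or the gripper's body presses on something with over 40 N, if the wrist force passes 120 N, or if a joint passes its speed limit or range.

### The arm

A 6-joint arm with a two-finger parallel gripper is mounted at the origin on a cart in front of the work surface, level with it; the furniture and walls round the work are solid. World frame = base frame: x ahead of the robot, y to its left, z up, the work surface at z = 0. Lengths are in m, angles in degrees, forces in N, time in s.
With the tool pointing down it reaches from about 0.35 to 0.875 m from the base axis. Payload 4.2 kg.
Tool frame: the origin (TCP) lies at the centre of the arm's flange, where the gripper is bolted on; the fingertips stand 182 mm ahead of it and the grasp point (between the pads) lies 164 mm ahead of it (r.nose_length is the distance from the TCP to the fingertips, in m); z points along the fingers, y is the line along which they close (so a half turn about z gives the same grasp; the last joint's range is limited). The gripper opens to 87 mm and grips with 3 to 60 N. Pads are 19 mm wide; open, the fingers measure 117 mm over their backs; the gripper's body (75 mm by 190 mm) begins 51 mm behind the grasp point.
Start: joints at [82.082, 22.042, 0.453, 0, -68.411, -14.817], TCP at [0.242, 0.576, 0.405] pointing down, gripper open.
Joint ranges: [-179.83, 179.83], [-69.29, 118.12], [-61.27, 80.66], [-181.25, 117.63], [-171.15, -9.14], [-177.46, 177.46]. Speed limits (degrees/s): [159.86, 159.86, 180, 180, 180, 180].

### API

Orientations are given as a 3x3 rotation matrix whose columns are the frame's x, y, z axes.
In Python, from station import r, vision gives the robot as it stands. The module is installed in compiled form; this text tells all that it offers.
- The arm moves only by the shell command python3 -m creep 'ROWS'. ROWS is JSON, a list of rows, each a list of 7 numbers: the opening, from -1 (shut) to 1 (fully open), then the shift along the tool's x, y, z in mm, then the turn, a rotation vector about the tool's x, y, z in degrees. A call has 1 to 8 rows; each row is the pose to reach, as a shift and turn from the pose commanded when the call began, along the tool's axes at that moment; what a row does not reach only later rows make up. A row lasts 1/12 s, in which the tool goes at most 41.7 mm and 7.16 degrees, less where a joint would pass 70% of its speed; a pose out of reach is approached as far as the arm can. A call with a gripper value outside its range is refused whole. The fingers move at their own pace and stop on an object; the grip force is fixed at half the most. Time passes only in rows, so rows that repeat a pose let the fingers close. It gives the time, the measured TCP pose, the force, the opening and the grip force at its end, in the units of the state.
- r.sense(): the state, without advancing time (a new reading comes with each control period).
- vision.capture(name): name is "side" or "top"; returns (picture, depth): 420x560x3 uint8, red, green, blue; 420x560 float32, m along the optical axis (not along the pixel's ray), 0 where there is no reading.
- vision.camera_model(name): a dict with "vertical_fov" (degrees; the focal length in pixels is half the picture's height over the tangent of half this angle, whatever the lens; pixels are square), "cx", "cy" (the principal point, pixels), "distortion" ([k1, k2, p1, p2, k3] as OpenCV has them; the pictures are not rectified), "extrinsics" (4x4, takes a point from camera to world coordinates). Camera axes: x right, y down, z forward; pixel columns grow to the right and rows downward; lengths in m; the calibration is good to about 2 mm. A picture is of the moment at which its call begins. camera_model takes no time and is no camera call.
- r.finish_job(): hands the job in; it is judged then, once.
Trained networks look in the newest picture that a camera, given by its name, has taken for a name from the list of things; names that differ only in an ending like _2 or _b are one class to them, and where a whole thing is asked for, a point or a joint stands for the part that bears it (a point fixed in the world has none). Each returns a list of dicts, best first, with "conf" (0 to 1); they miss things now and then, are a little off and sometimes report something else, mostly with a low value. They report only what shows in the picture. A call takes as long as a camera call. They do not tell look-alikes from the thing itself.
- vision.find_in(camera, thing): "uv" ([column, row] in pixels, amid what is visible of it).
- vision.cut_out(camera, thing): "region" (420x560 bool, what is visible of it) and "uv" ([column, row] in pixels, amid what is visible of it).
The state is a dict: "time_s": time; "joints": joint angles; "joint_velocities": joint speeds; "effort": joint torques, N m; "tcp_pos": TCP position; "ee_rot": TCP orientation; "wrist_force": force on the tool from outside, world axes, zero at the start; "moment": the same for the moment, N m; "gripper_width": opening from 0.0 (shut) to 1.0 (fully open); "gripper_force": force on a finger pad.
Only numpy, scipy, OpenCV 4.12 (cv2) and the standard library are available. Lean on these libraries where they do the work, as an engineer would, in place of code of your own. Each camera call takes 0.05 s, during which the arm holds its last target. There are 200 camera calls.

## Working session

There is one attempt and no reset: what is moved stays moved. The work goes in short steps, Python scripts to look and compute and a shell command to move; the robot and the scene stay as the last step left them, time stands still between calls to the robot, and variables do not carry over. Pictures are saved under pics/ and viewed, at most 10 in all, crops included, and the job is handed in when it is done.

```bash
mkdir -p pics; cat > h.py <<'E'
import numpy as np, cv2
from station import r, vision
def K(n):
    m=vision.camera_model(n); f=210/np.tan(np.radians(m["vertical_fov"]/2))
    return np.array([[f,0,m["cx"]],[0,f,m["cy"]],[0,0,1.]]),np.array(m["distortion"],float),np.array(m["extrinsics"])
def onplane(n,uv,z):
    k,d,T=K(n); p=cv2.undistortPoints(np.array([[uv]],float),k,d)[0,0]
    v=T[:3,:3]@np.array([p[0],p[1],1]); o=T[:3,3]; return o+v*(z-o[2])/v[2]
def cloud(n,D):
    k,d,T=K(n); vv,uu=np.mgrid[0:420,0:560]
    p=cv2.undistortPoints(np.stack([uu,vv],-1).reshape(-1,1,2).astype(float),k,d).reshape(420,560,2)
    return np.concatenate([p*D[...,None],D[...,None]],-1)@T[:3,:3].T+T[:3,3]
def proj(n,P):
    k,d,T=K(n); R=T[:3,:3].T; return cv2.projectPoints(np.array(P,float).reshape(-1,1,3),cv2.Rodrigues(R)[0],-R@T[:3,3],k,d)[0][:,0]
def save(n,img): cv2.imwrite("pics/"+n,img[...,::-1])
E
python3 - <<'E'
from h import *
for n in("top","side"):
    im,D=vision.capture(n); save(n+"0.png",im); np.savez(n+"0.npz",im=im,D=D)
    C=cloud(n,D); k,d,T=K(n); print(n,T[:3,3].round(3),k[0,0].round())
    for t in("collar0","bearing","hex_nut","bolt","scale"):
        for q in vision.find_in(n,t)[:6]:
            u,v=map(int,q["uv"]); print(n,t,round(q["conf"],2),u,v,C[v,u].round(3))
s=r.sense(); print(s["time_s"],s["tcp_pos"],s["ee_rot"],s["wrist_force"],s["gripper_width"])
E
```

```text
top [0.372 0.276 0.94 ] 494.0
top collar0 0.96 262 172 [0.569 0.291 0.001]
top collar0 0.76 188 188 [0.534 0.432 0.005]
top collar0 0.7 212 255 [0.407 0.382 0.002]
top collar0 0.58 343 233 [0.452 0.135 0.006]
top collar0 0.57 265 136 [0.637 0.287 0.014]
top bearing 0.85 282 243 [0.431 0.251 0.017]
top bearing 0.28 194 184 [0.542 0.421 0.003]
top hex_nut 0.59 255 200 [0.514 0.304 0.   ]
top bolt 0.4 312 272 [0.378 0.198 0.057]
top scale 0.73 355 151 [0.599 0.12  0.058]
side [ 0.244 -0.508  0.492] 503.0
side collar0 0.88 209 220 [0.396 0.389 0.005]
side collar0 0.61 266 203 [0.526 0.417 0.014]
side collar0 0.54 342 227 [0.638 0.271 0.015]
side bearing 0.87 235 253 [0.414 0.237 0.015]
side bearing 0.48 217 259 [0.372 0.19  0.038]
side hex_nut 0.78 271 233 [0.5   0.296 0.01 ]
side bolt 0.53 223 262 [ 0.392  0.237 -0.   ]
side scale 0.8 371 240 [0.613 0.114 0.079]
side scale 0.23 263 204 [0.517 0.411 0.015]
0.6 [0.24151086 0.57641259 0.40474955] [[ 9.22293330e-01 -3.86490634e-01 -5.23650285e-05]
 [-3.86490635e-01 -9.22293331e-01 -1.45415680e-05]
 [-4.26757367e-05  3.36501844e-05 -9.99999999e-01]] [-0.14565488  0.632087    0.63652332] 0.9997856014937025
```

View pics/top0.png

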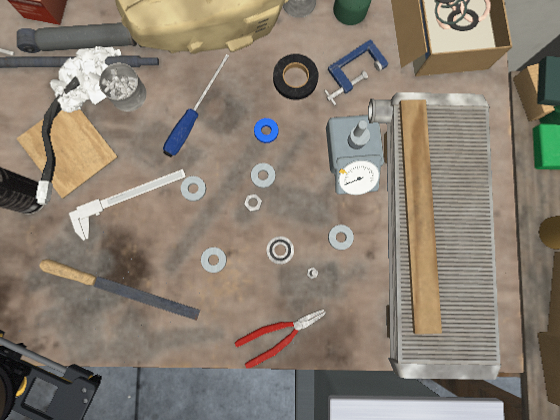

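View pics/side0.png

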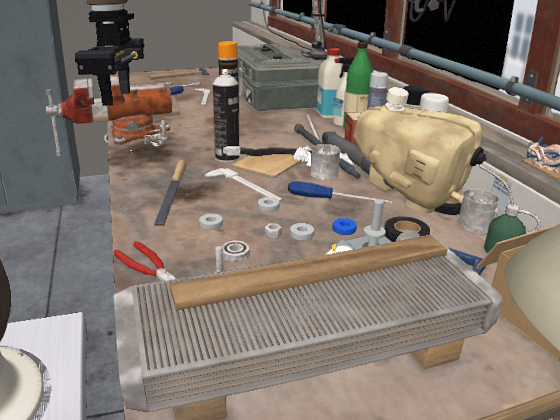

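The top view shows grey collars at (262,174), (193,188), (213,260) and (341,237). The bearing, with its dark seal, is at (281,249), the nut at (253,202), and the bolt at (312,272). The blue ring at (266,130) is the look-alike, so I'll leave it alone. The scale is at about (357,150), and its spindle tip at about (361,125).

```bash
python3 - <<'E'
from h import *
z=np.load("top0.npz"); C=cloud("top",z["D"]); im=z["im"]; ok=z["D"]>0
print("bench z",np.median(C[250:330,80:180,2][ok[250:330,80:180]]))
for n,uv in dict(A=(262,174),B=(193,188),C=(213,260),D=(341,237),brg=(281,249),nut=(253,202),blue=(266,130),bolt=(312,272)).items():
    c=onplane("top",uv,.014); m=ok&(np.hypot(C[...,0]-c[0],C[...,1]-c[1])<.036)&(C[...,2]>.009)&(C[...,2]<.07)
    P=C[m]; (x,y),rad=cv2.minEnclosingCircle(P[:,:2].astype(np.float32)); print(n,c[:2].round(4),"enc",round(x,4),round(y,4),round(rad,4),"z",np.median(P[:,2]).round(4),P[:,2].max().round(3),m.sum(), "mean",P[:,:2].mean(0).round(4))
S=C[100:200,320:395]; s=S[ok[100:200,320:395]]
m=(s[:,2]>.13)&(s[:,2]<.16);print("tip",s[m].mean(0).round(4),m.sum(),s[m].min(0),s[m].max(0))
m=(s[:,2]>.086)&(s[:,2]<.1);print("pan",m.sum(),cv2.minEnclosingCircle(s[m][:,:2].astype(np.float32)))
m=(s[:,2]>.053)&(s[:,2]<.063);print("hous",m.sum(),cv2.minAreaRect(s[m][:,:2].astype(np.float32)),s[m].min(0),s[m].max(0))
R=C[200:320,395:490];print("rad z max",R[...,2].max(),"x,y",C[235,391],C[235,400],C[235,420])
big=cv2.resize(im[95:205,310:400],None,fx=6,fy=6,interpolation=cv2.INTER_CUBIC)[:600]; save("dial0.png",big)
for j in("needle","target","needle_tip","target_mark"):
    print(j,[(q["conf"],q["uv"]) for q in vision.find_in("top",j)[:2]])
E
```

```text
bench z -0.0003492149857532434
A [0.562 0.291] enc 0.5602 0.2899 0.0239 z 0.0131 0.018 397 mean [0.5598 0.2897]
B [0.5323 0.4213] enc 0.5375 0.4237 0.0293 z 0.0132 0.018 405 mean [0.5318 0.4218]
C [0.3972 0.3788] enc 0.3975 0.379 0.0239 z 0.0133 0.018 421 mean [0.3974 0.3788]
D [0.4442 0.14  ] enc 0.444 0.1405 0.024 z 0.0132 0.017 413 mean [0.4438 0.1408]
brg [0.4197 0.2526] enc 0.4177 0.2549 0.0261 z 0.0141 0.019 500 mean [0.4175 0.2547]
nut [0.5076 0.307 ] enc 0.5157 0.3032 0.0272 z 0.0154 0.02 173 mean [0.5097 0.3064]
blue [0.6489 0.285 ] enc 0.6496 0.2855 0.0241 z 0.0131 0.018 380 mean [0.6488 0.2857]
bolt [0.3781 0.1943] enc 0.3747 0.1945 0.0091 z 0.0569 0.062 57 mean [0.3759 0.1954]
tip [0.6217 0.1235 0.1413] 89 [0.61499085 0.11525047 0.13001101] [0.6296447  0.13050534 0.14668208]
pan 679 ((0.6025986075401306, 0.0730891153216362), 0.08593069016933441)
hous 2147 ((0.5985407829284668, 0.11024607717990875), (0.17521683871746063, 0.11536109447479248), 0.15587890148162842) [0.51108479 0.05237514 0.05300051] [0.68618993 0.16807793 0.0629939 ]
rad z max 0.939859671350572 x,y [0.4465575  0.05469966 0.0506658 ] [0.44269279 0.05154778 0.100053  ] [0.44204266 0.02176959 0.11490173]
needle []
target []
needle_tip []
target_mark []
```

View pics/dial0.png

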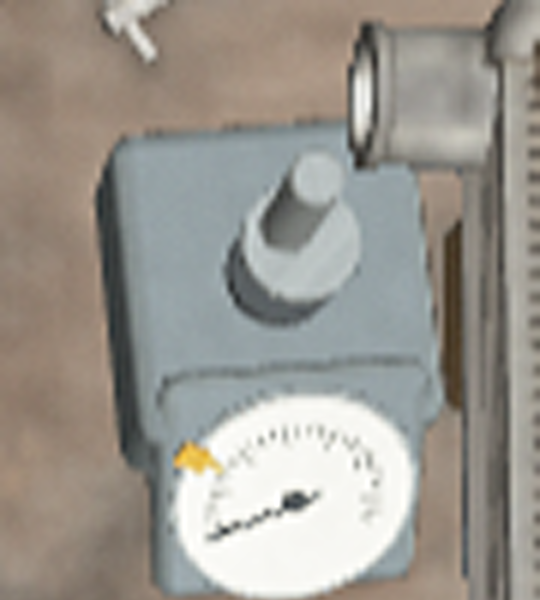

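Reading the dial: the needle's zero and the clip are about 55° (0.97 rad) apart, so two collars should do, to be confirmed on the dial later. I'll start with collar C at (213,260). It is plain grey with a wide bore and no seal, and it stands clear of everything.

```bash
python3 -m creep '[[1,220,122,150,0,0,0],[1,220,122,150,0,0,0],[1,220,122,150,0,0,0],[1,220,122,150,0,0,0],[1,220,122,150,0,0,0],[1,220,122,150,0,0,0],[1,220,122,150,0,0,0],[1,220,122,150,0,0,0]]'
python3 - <<'E'
from h import *
z=np.load("top0.npz"); C=cloud("top",z["D"]);im=z["im"]
print("tip@.144",onplane("top",(310+317/6,95+178/6),.144), "pan c@.094",onplane("top",(310+304/6,95+245/6),.094),"base-ish pipe",C[105:115,372:380,2].max(),C[110,378])
save("rings0.png",cv2.resize(im[110:280,170:360],None,fx=3.5,fy=3.5,interpolation=cv2.INTER_CUBIC))
s=r.sense();print(s["tcp_pos"],s["wrist_force"],s["joints"])
E
```

```text
time_s: 1.47
tcp_pos: [0.3985, 0.3734, 0.2505]
ee_rot: [[0.92, -0.393, -0.006], [-0.393, -0.92, -0.008], [-0.002, 0.01, -1.0]]
wrist_force: [-0.8, 0.3, -0.3]
gripper_width: 1.002
gripper_force: 0.0
tip@.144 [0.62267334 0.1221348  0.144     ] pan c@.094 [0.61788687 0.1164817  0.094     ] base-ish pipe 0.939859671350572 [0.6651496  0.08568629 0.09666672]
[0.39854194 0.37335361 0.25048724] [-0.80609604  0.26179606 -0.27835971] [ 60.12946729  23.94105815 -21.77590714  -0.09712596 -44.8813489
   6.81017666]
```

View pics/rings0.png

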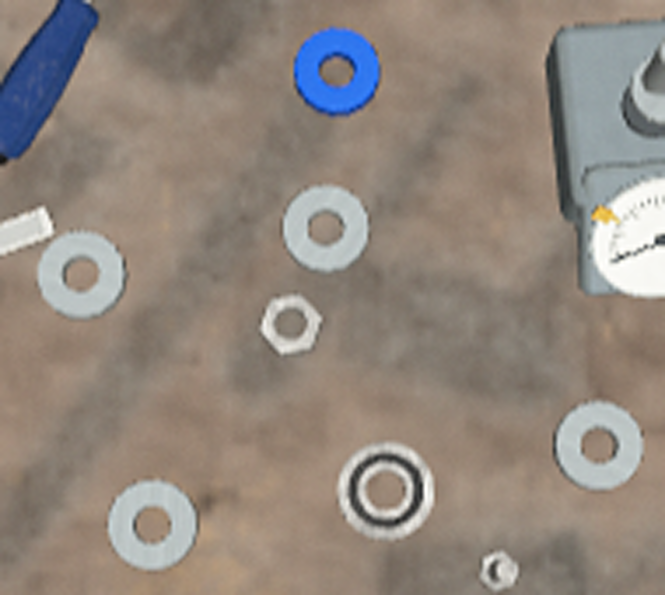

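```bash
python3 -m creep '[[1,0,0,0,0,0,0],[1,0,0,35,0,0,0],[1,0,0,60,0,0,0],[1,0,0,69,0,0,0],[1,0,0,69,0,0,0],[1,0,0,69,0,0,0]]'
```

```text
time_s: 1.97
tcp_pos: [0.3973, 0.3802, 0.1866]
ee_rot: [[0.923, -0.385, 0.001], [-0.385, -0.923, 0.001], [0.001, -0.001, -1.0]]
wrist_force: [-0.3, -1.1, -0.8]
gripper_width: 0.996
gripper_force: 0.0
```

```bash
python3 -m creep '[[0,0,0,0,0,0,0],[0,0,0,0,0,0,0],[0,0,0,0,0,0,0],[0,0,0,0,0,0,0],[0,0,0,0,0,0,0],[0,0,0,0,0,0,0],[0,0,0,0,0,0,0]]'
```

```text
time_s: 2.55
tcp_pos: [0.3973, 0.3789, 0.1859]
ee_rot: [[0.922, -0.387, 0.0], [-0.387, -0.922, 0.0], [0.0, -0.0, -1.0]]
wrist_force: [0.8, 0.7, 0.8]
gripper_width: 0.556
gripper_force: 0.5
```

```bash
python3 -m creep '[[0.6,0,0,0,0,0,0],[0.6,0,0,0,0,0,7],[0.6,0,0,0,0,0,14],[0.6,0,0,0,0,0,21],[0.6,0,0,0,0,0,28],[0.6,0,0,0,0,0,35],[0.6,0,0,0,0,0,42],[0.6,0,0,0,0,0,49]]' && python3 -m creep '[[0.6,0,0,0,0,0,7],[0.6,0,0,0,0,0,14],[0.6,0,0,0,0,0,21],[0.6,0,0,0,0,0,28],[0.6,0,0,0,0,0,35],[0.6,0,0,0,0,0,41],[0.6,0,0,0,0,0,41],[-0.1,0,0,0,0,0,41]]' && python3 -m creep '[[-1,0,0,0,0,0,0],[-1,0,0,0,0,0,0],[-1,0,0,0,0,0,0],[-1,0,0,0,0,0,0],[-1,0,0,0,0,0,0],[-1,0,0,0,0,0,0]]'
```

```text
time_s: 3.22
tcp_pos: [0.3973, 0.3789, 0.1857]
ee_rot: [[0.308, -0.952, -0.0], [-0.952, -0.308, -0.0], [0.0, 0.0, -1.0]]
wrist_force: [0.1, 0.0, -1.0]
gripper_width: 0.797
gripper_force: 0.0
time_s: 3.88
tcp_pos: [0.3973, 0.3789, 0.1857]
ee_rot: [[-0.384, -0.923, -0.0], [-0.923, 0.384, -0.0], [0.0, 0.0, -1.0]]
wrist_force: [-0.2, 0.3, -0.9]
gripper_width: 0.77
gripper_force: 0.0
time_s: 4.38
tcp_pos: [0.3973, 0.3789, 0.1858]
ee_rot: [[-0.386, -0.922, 0.0], [-0.922, 0.386, -0.0], [-0.0, -0.0, -1.0]]
wrist_force: [-0.4, -0.4, -0.1]
gripper_width: 0.532
gripper_force: 30.0
```

```bash
python3 -m creep '[[-1,0,0,-40,0,0,0],[-1,0,0,-80,0,0,0],[-1,0,0,-120,0,0,0],[-1,10,-20,-155,0,0,0],[-1,25,-52,-165,0,0,0],[-1,42,-88,-165,0,0,0],[-1,60,-124,-165,0,0,0],[-1,70,-150,-165,0,0,0]]'
python3 - <<'E'
from h import *
z=np.load("side0.npz"); C=cloud("side",z["D"]); ok=z["D"]>0
m=ok&(np.hypot(C[...,0]-.6227,C[...,1]-.1221)<.025)
for a,b in((.105,.115),(.115,.125),(.125,.135),(.135,.148)):
    P=C[m&(C[...,2]>a)&(C[...,2]<b)];print(a,len(P),P.mean(0).round(4),P[:,2].max())
vs,us=np.nonzero(m&(C[...,2]>.138));print("tip px",us.min(),us.max(),vs.min(),vs.max())
print("pred tip px",proj("side",[[.6227,.1221,.144]]))
im=z["im"];save("sidetip0.png",cv2.resize(im[180:270,330:430],None,fx=6,fy=6,interpolation=cv2.INTER_CUBIC))
s=r.sense();print(s["tcp_pos"],s["wrist_force"],s["gripper_width"])
E
```

```text
time_s: 5.05
tcp_pos: [0.5093, 0.2538, 0.3509]
ee_rot: [[-0.387, -0.922, -0.001], [-0.922, 0.387, -0.0], [0.0, 0.001, -1.0]]
wrist_force: [-0.1, 1.0, -0.9]
gripper_width: 0.533
gripper_force: 30.0
0.105 48 [0.621  0.1191 0.1098] 0.11460201094201311
0.115 50 [0.621  0.1188 0.1197] 0.12494783088764366
0.125 52 [0.6209 0.1191 0.1298] 0.13479267954624619
0.135 74 [0.6217 0.1205 0.1414] 0.14547470103043625
tip px 374 382 199 206
pred tip px [[378.24307838 201.36664222]]
[0.50931704 0.25382834 0.3508571 ] [-0.1179826   1.02536359 -0.92945214] 0.5326962516114985
```

View pics/sidetip0.png

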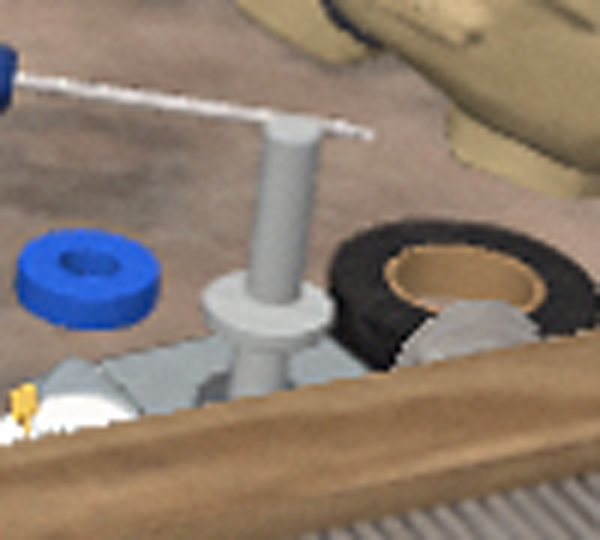

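The side view puts the spindle tip at (379,201). The top-camera position predicts (378,201), so the spindle is at about (0.623, 0.122).

```bash
python3 -m creep '[[-1,18,-36,0,0,0,0],[-1,36,-72,0,0,0,0],[-1,54,-108,0,0,0,0],[-1,70,-138,0,0,0,0],[-1,80,-157,0,0,0,0],[-1,80,-157,0,0,0,0],[-1,80,-157,14,0,0,0],[-1,80,-157,14,0,0,0]]'
python3 -m creep '[[-1,0,0,0,0,0,0],[-1,0,0,1,0,0,0]]'
python3 - <<'E'
from h import *
im,D=vision.capture("side"); save("side1.png",cv2.resize(im[140:260,310:450],None,fx=5,fy=5,interpolation=cv2.INTER_CUBIC))
s=r.sense();print(s["tcp_pos"],s["wrist_force"],proj("side",[[.6230,.1220,.150]]))
E
```

```text
time_s: 5.72
tcp_pos: [0.6215, 0.1214, 0.3337]
ee_rot: [[-0.388, -0.922, -0.006], [-0.922, 0.388, -0.001], [0.003, 0.005, -1.0]]
wrist_force: [-0.4, -0.0, -2.6]
gripper_width: 0.535
gripper_force: 30.0
time_s: 5.88
tcp_pos: [0.6222, 0.1225, 0.3361]
ee_rot: [[-0.385, -0.923, 0.0], [-0.923, 0.385, -0.0], [0.0, -0.0, -1.0]]
wrist_force: [-0.3, 0.6, -1.2]
gripper_width: 0.533
gripper_force: 30.0
[0.62222483 0.1225665  0.33607105] [ 0.65546552 -0.59469835 -1.8763913 ] [[378.85018345 197.98097656]]
```

View pics/side1.png

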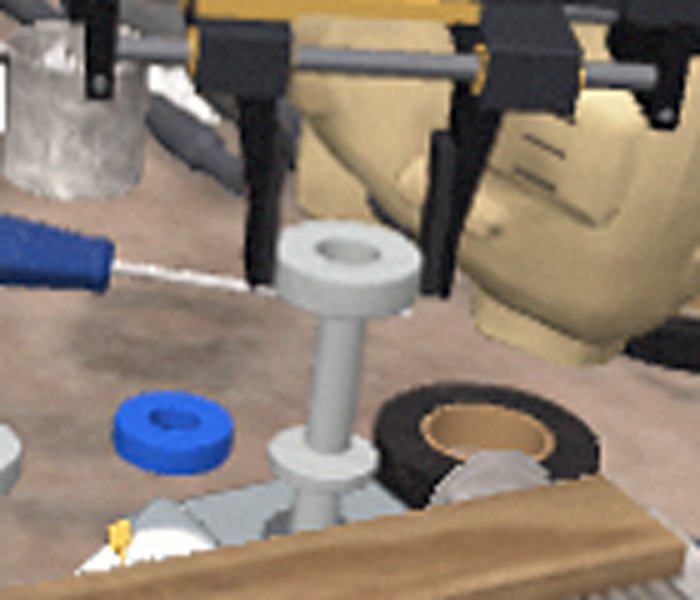

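```bash
python3 -m creep '[[-1,0,0,3,0,0,0],[-1,0,0,5,0,0,0],[-1,0,0,7,0,0,0],[-1,0,0,9,0,0,0],[-1,0,0,11,0,0,0],[-1,0,0,13,0,0,0],[-1,0,0,14,0,0,0],[-1,0,0,14,0,0,0]]'
python3 - <<'E'
from h import *
im,D=vision.capture("side"); save("side2.png",cv2.resize(im[140:260,310:450],None,fx=5,fy=5,interpolation=cv2.INTER_CUBIC))
np.savez("side2.npz",im=im,D=D)
f=[r.sense()["wrist_force"]]
for i in range(3): vision.capture("top"); f.append(r.sense()["wrist_force"])
print(np.array(f).round(2),r.sense()["tcp_pos"])
E
```

```text
time_s: 6.6
tcp_pos: [0.6224, 0.1219, 0.3213]
ee_rot: [[-0.387, -0.922, -0.001], [-0.922, 0.387, -0.0], [0.0, 0.001, -1.0]]
wrist_force: [0.1, -0.3, -1.9]
gripper_width: 0.532
gripper_force: 30.0
[[-0.6  -0.41 -2.18]
 [-0.75  0.11 -1.18]
 [ 0.11 -0.28 -2.37]
 [ 0.59  0.15 -1.41]] [0.62250323 0.1218882  0.32189047]
```

View pics/side2.png

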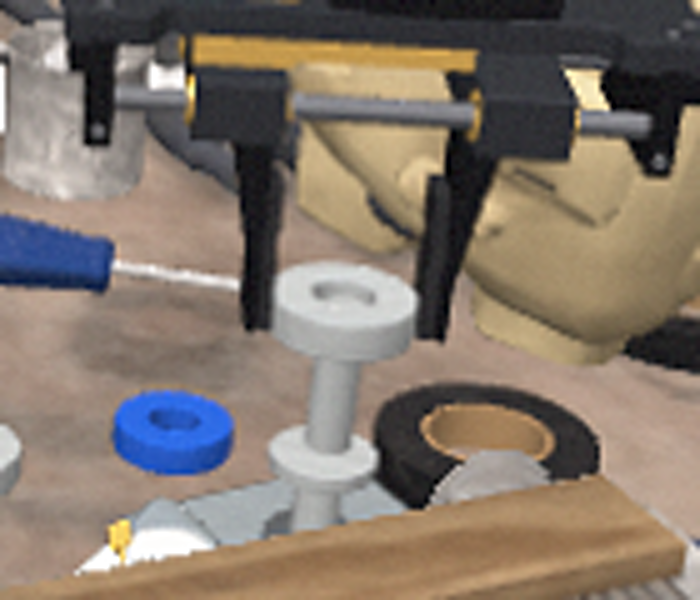

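The pan has not sunk, and the spindle tip shows inside the bore at crop (345,295), so the collar is threaded. Next I lower it.

```bash
python3 -m creep '[[-1,0,0,5,0,0,0],[-1,0,0,10,0,0,0],[-1,0,0,15,0,0,0],[-1,0,0,20,0,0,0],[-1,0,0,25,0,0,0],[-1,0,0,30,0,0,0],[-1,0,0,34,0,0,0],[-1,0,0,34,0,0,0]]'
```

```text
time_s: 7.47
tcp_pos: [0.6222, 0.1218, 0.2864]
ee_rot: [[-0.387, -0.922, -0.002], [-0.922, 0.387, -0.001], [0.001, 0.002, -1.0]]
wrist_force: [-0.2, -0.0, -1.7]
gripper_width: 0.536
gripper_force: 30.0
```

```bash
python3 -m creep '[[-1,0,0,3,0,0,0],[-1,0,0,6,0,0,0],[-1,0,0,8,0,0,0],[-1,0,0,9.5,0,0,0],[-1,0,0,11,0,0,0],[-1,0,0,11,0,0,0],[-1,0,0,11,0,0,0],[-1,0,0,11,0,0,0]]'
```

```text
time_s: 8.13
tcp_pos: [0.6224, 0.1219, 0.277]
ee_rot: [[-0.386, -0.922, 0.0], [-0.922, 0.386, 0.0], [-0.0, -0.0, -1.0]]
wrist_force: [-0.1, 0.2, -1.2]
gripper_width: 0.533
gripper_force: 30.0
```

```bash
python3 -m creep '[[0.6,0,0,0,0,0,0],[0.6,0,0,0,0,0,0],[0.6,0,0,0,0,0,0],[0.6,0,0,0,0,0,0],[0.6,0,0,0,0,0,0],[0.6,0,0,0,0,0,0]]'; python3 - <<'E'
from h import *
im,D=vision.capture("side"); save("side3.png",cv2.resize(im[140:260,310:450],None,fx=5,fy=5,interpolation=cv2.INTER_CUBIC))
np.savez("side3.npz",im=im,D=D)
print(r.sense()["wrist_force"])
E
```

```text
time_s: 8.63
tcp_pos: [0.6225, 0.1219, 0.2768]
ee_rot: [[-0.386, -0.922, 0.0], [-0.922, 0.386, 0.0], [-0.0, -0.0, -1.0]]
wrist_force: [-1.1, 0.3, 0.7]
gripper_width: 0.788
gripper_force: 0.2
[-1.39660737  0.07698268  0.81877709]
```

View pics/side3.png

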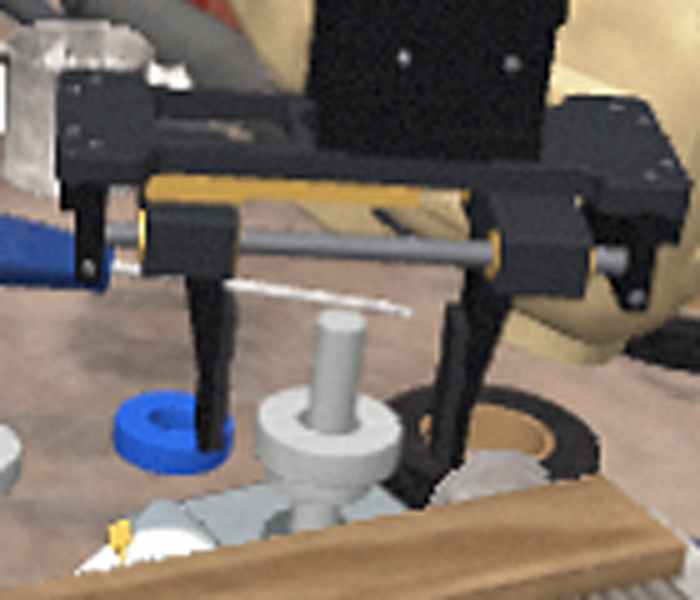

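The first collar is down on the pan and released, with the fingers clear on both sides. Next is collar A at (262,174), approached with the fingers closing across the direction to the nut.

```bash
python3 -m creep '[[0.6,0,0,-20,0,0,0],[0.6,0,0,-50,0,0,0],[0.6,0,0,-65,0,0,-7],[0.6,-35,32,-65,0,0,-14],[0.6,-60,56,-65,0,0,-21],[0.6,-88,82,-65,0,0,-28],[0.6,-115,108,-65,0,0,-35],[0.6,-131,122,-65,0,0,-42]]'
python3 -m creep '[[0.6,0,0,0,0,0,-7],[0.6,0,0,0,0,0,-14],[0.6,0,0,0,0,0,-21],[0.6,0,0,0,0,0,-28],[0.6,0,0,0,0,0,-35],[0.6,0,0,0,0,0,-42],[0.6,0,0,0,0,0,-48],[0.6,0,0,0,0,0,-48]]'
python3 - <<'E'
from h import *
im,D=vision.capture("top"); np.savez("top4.npz",im=im,D=D); C=cloud("top",D)
save("top4.png",cv2.resize(im[95:205,310:400],None,fx=5.4,fy=5.4,interpolation=cv2.INTER_CUBIC))
s=r.sense();print(s["tcp_pos"],s["ee_rot"].round(3))
c=(.6225,.1219); m=(D>0)&(np.hypot(C[...,0]-c[0],C[...,1]-c[1])<.032)
for a,b in((.097,.112),(.132,.145)):
    P=C[m&(C[...,2]>a)&(C[...,2]<b)];print(a,len(P),P.mean(0).round(4),np.median(P[:,2]),cv2.minEnclosingCircle(P[:,:2].astype(np.float32)))
E
```

```text
time_s: 9.35
tcp_pos: [0.5591, 0.2928, 0.3419]
ee_rot: [[0.338, -0.941, 0.0], [-0.941, -0.338, 0.001], [-0.001, -0.001, -1.0]]
wrist_force: [-0.6, 0.3, 0.2]
gripper_width: 0.802
gripper_force: 0.0
time_s: 10.02
tcp_pos: [0.5605, 0.2899, 0.3418]
ee_rot: [[0.923, -0.385, 0.0], [-0.385, -0.923, 0.0], [0.0, -0.0, -1.0]]
wrist_force: [0.6, -0.6, -0.6]
gripper_width: 0.799
gripper_force: 0.0
[0.5605268  0.28988116 0.3417356 ] [[ 0.921 -0.388 -0.   ]
 [-0.388 -0.921 -0.   ]
 [ 0.     0.    -1.   ]]
0.097 437 [0.619  0.1238 0.103 ] 0.10298811175259814 ((0.6217843890190125, 0.12226037681102753), 0.023810967803001404)
0.132 78 [0.6226 0.1232 0.1384] 0.13896537066542863 ((0.6231157779693604, 0.12267419695854187), 0.00824704673141241)
```

View pics/top4.png

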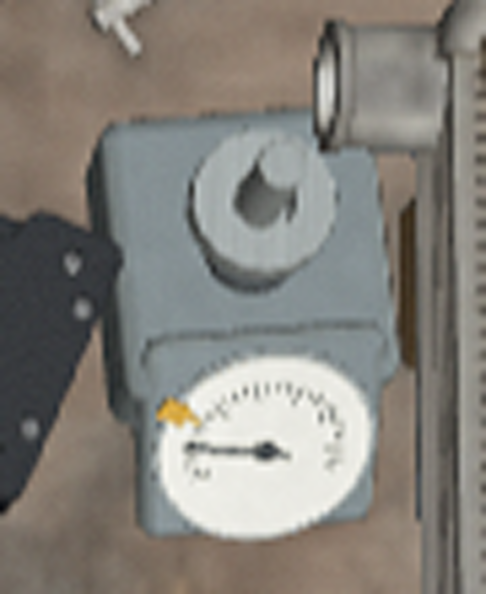

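```bash
python3 -m creep '[[0.6,0,0,40,0,0,0],[0.6,0,0,80,0,0,0],[0.6,0,0,115,0,0,0],[0.6,0,0,140,0,0,0],[0.6,0,0,152,0,0,0],[0.6,0,0,156,0,0,0],[0.6,0,0,156,0,0,0],[0.1,0,0,156,0,0,0]]' && python3 -m creep '[[-1,0,0,0,0,0,0],[-1,0,0,0,0,0,0],[-1,0,0,0,0,0,0],[-1,0,0,0,0,0,0],[-1,0,0,0,0,0,0],[-1,0,0,0,0,0,0]]'
```

```text
time_s: 10.73
tcp_pos: [0.5613, 0.2905, 0.1874]
ee_rot: [[0.922, -0.387, 0.003], [-0.387, -0.922, 0.002], [0.002, -0.003, -1.0]]
wrist_force: [-0.1, 0.6, 1.1]
gripper_width: 0.772
gripper_force: 0.0
time_s: 11.23
tcp_pos: [0.5608, 0.2901, 0.1871]
ee_rot: [[0.922, -0.386, 0.001], [-0.386, -0.922, 0.001], [0.001, -0.001, -1.0]]
wrist_force: [-1.6, 0.2, 5.6]
gripper_width: 0.537
gripper_force: 30.0
```

```bash
python3 -m creep '[[-1,0,0,-10,0,0,0],[-1,0,0,-50,0,0,0],[-1,0,0,-90,0,0,0],[-1,0,0,-130,0,0,7],[-1,0,0,-160,0,0,14],[-1,0,0,-170,0,0,21],[-1,0,0,-170,0,0,28],[-1,0,0,-170,0,0,35]]' && python3 -m creep '[[-1,0,0,0,0,0,7],[-1,0,0,0,0,0,14],[-1,0,0,0,0,0,21],[-1,0,0,0,0,0,28],[-1,0,0,0,0,0,35],[-1,0,0,0,0,0,42],[-1,0,0,0,0,0,49],[-1,0,0,0,0,0,55]]'; python3 -m creep '[[-1,0,0,0,0,0,0]]'; python3 - <<'E'
from h import *
s=r.sense();R=np.array(s["ee_rot"]);print(R.round(3),"shift",(R.T@(np.array([.623,.1225,.3558])-s["tcp_pos"])*1000).round(1))
im,D=vision.capture("side"); np.savez("side5.npz",im=im,D=D); C=cloud("side",D)
p=s["tcp_pos"]; m=(D>0)&(np.hypot(C[...,0]-p[0],C[...,1]-p[1])<.03)&(C[...,2]>.14)&(C[...,2]<.2)
# fit plane of the collar's top
P=C[m]; t=P[(P[:,2]>np.percentile(P[:,2],60))&(P[:,2]<.195)]
print(len(P),np.percentile(P[:,2],[2,20,50,80,98]).round(4))
E
```

```text
time_s: 11.9
tcp_pos: [0.5602, 0.2897, 0.3573]
ee_rot: [[0.528, -0.849, 0.001], [-0.849, -0.528, 0.002], [-0.001, -0.002, -1.0]]
wrist_force: [0.4, -0.3, -2.7]
gripper_width: 0.537
gripper_force: 30.0
time_s: 12.57
tcp_pos: [0.5602, 0.2897, 0.3555]
ee_rot: [[-0.392, -0.92, -0.001], [-0.92, 0.392, -0.0], [0.001, 0.001, -1.0]]
wrist_force: [-0.4, -0.1, -1.6]
gripper_width: 0.535
gripper_force: 30.0
time_s: 12.65
tcp_pos: [0.5603, 0.2896, 0.3555]
ee_rot: [[-0.388, -0.922, -0.001], [-0.922, 0.388, -0.0], [0.001, 0.001, -1.0]]
wrist_force: [-0.3, -0.2, -1.2]
gripper_width: 0.54
gripper_force: 30.0
[[-0.388 -0.922 -0.001]
 [-0.922  0.388 -0.   ]
 [ 0.001  0.001 -1.   ]] shift [ 129.7 -122.7   -0.3]
433 [0.1704 0.1756 0.1816 0.1832 0.1976]
```

```bash
python3 -m creep '[[-1,28,-26,0,0,0,0],[-1,56,-53,0,0,0,0],[-1,84,-80,0,0,0,0],[-1,110,-105,0,0,0,0],[-1,125,-119,0,0,0,0],[-1,130,-123,5,0,0,0],[-1,130,-123,15,0,0,0],[-1,130,-123,20,0,0,0]]'
python3 -m creep '[[-1,0,0,0,0,0,0],[-1,0,0,2,0,0,0],[-1,0,0,4,0,0,0],[-1,0,0,6,0,0,0],[-1,0,0,8,0,0,0],[-1,0,0,10,0,0,0],[-1,0,0,12,0,0,0],[-1,0,0,12,0,0,0]]'
python3 - <<'E'
from h import *
im,D=vision.capture("side"); save("side6.png",cv2.resize(im[140:260,310:450],None,fx=5,fy=5,interpolation=cv2.INTER_CUBIC))
f=[r.sense()["wrist_force"]]
for i in range(3): vision.capture("side"); f.append(r.sense()["wrist_force"])
print(np.array(f).round(2).mean(0),r.sense()["tcp_pos"])
E
```

```text
time_s: 13.37
tcp_pos: [0.6232, 0.1225, 0.3339]
ee_rot: [[-0.386, -0.922, -0.003], [-0.922, 0.386, -0.0], [0.001, 0.002, -1.0]]
wrist_force: [-0.5, 0.3, -1.7]
gripper_width: 0.539
gripper_force: 30.0
time_s: 14.03
tcp_pos: [0.6236, 0.1225, 0.3232]
ee_rot: [[-0.386, -0.922, -0.001], [-0.922, 0.386, -0.0], [0.001, 0.001, -1.0]]
wrist_force: [0.1, -0.3, -2.0]
gripper_width: 0.539
gripper_force: 30.0
[-0.11   0.485 -1.735] [0.62382054 0.12236885 0.32390726]
```

View pics/side6.png

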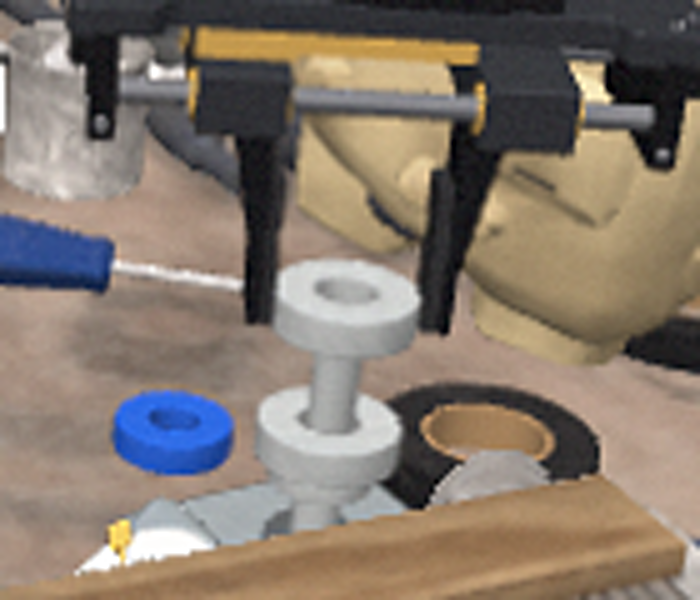

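The upper collar sits over the tip, and the lower collar has not moved (crop (330,435)), so nothing is pressing yet. I'll go on gently and check pan sinking by image difference.

```bash
python3 -m creep '[[-1,0,0,2,0,0,0],[-1,0,0,4,0,0,0],[-1,0,0,6,0,0,0],[-1,0,0,8,0,0,0],[-1,0,0,8,0,0,0]]'
cat > chk.py <<'E'
from h import *
a=cv2.cvtColor(np.load("side3.npz")["im"],cv2.COLOR_RGB2GRAY).astype(np.float32)
im,D=vision.capture("side"); b=cv2.cvtColor(im,cv2.COLOR_RGB2GRAY).astype(np.float32)
S=np.s_[224:243,362:390]; w=[np.abs(np.roll(a,k,0)[S]-b[S]).mean().round(2) for k in range(-2,7)]
print("diff for sink -2..6 px:",w); f=[]
for i in range(4): f.append(r.sense()["wrist_force"]); vision.capture("side")
print(np.mean(f,0).round(2),r.sense()["tcp_pos"])
E
python3 chk.py
```

```text
time_s: 14.65
tcp_pos: [0.6236, 0.1224, 0.315]
ee_rot: [[-0.387, -0.922, -0.001], [-0.922, 0.387, -0.0], [0.001, 0.001, -1.0]]
wrist_force: [0.7, 0.7, -2.1]
gripper_width: 0.537
gripper_force: 30.0
diff for sink -2..6 px: [np.float32(19.36), np.float32(11.09), np.float32(1.88), np.float32(10.79), np.float32(18.54), np.float32(25.14), np.float32(30.77), np.float32(34.52), np.float32(37.03)]
[ 0.03  0.12 -1.13] [0.62381351 0.12248798 0.31588022]
```

The pan has not sunk and the collar is threaded about 10 mm. Lowering it onto the first collar.

```bash
python3 -m creep '[[-1,0,0,5,0,0,0],[-1,0,0,10,0,0,0],[-1,0,0,15,0,0,0],[-1,0,0,19,0,0,0],[-1,0,0,23,0,0,0],[-1,0,0,25.5,0,0,0],[-1,0,0,28,0,0,0],[-1,0,0,28,0,0,0]]'; python3 -m creep '[[-1,0,0,0,0,0,0],[-1,0,0,0,0,0,0],[-1,0,0,0,0,0,0]]'; python3 chk.py
```

```text
time_s: 15.57
tcp_pos: [0.6237, 0.1224, 0.2873]
ee_rot: [[-0.386, -0.922, -0.001], [-0.922, 0.386, -0.0], [0.001, 0.0, -1.0]]
wrist_force: [0.1, -0.6, -0.6]
gripper_width: 0.538
gripper_force: 30.0
time_s: 15.82
tcp_pos: [0.6238, 0.1224, 0.2881]
ee_rot: [[-0.386, -0.922, 0.0], [-0.922, 0.386, 0.0], [-0.0, -0.0, -1.0]]
wrist_force: [-1.2, -0.2, -0.8]
gripper_width: 0.538
gripper_force: 30.0
diff for sink -2..6 px: [np.float32(24.63), np.float32(23.72), np.float32(21.47), np.float32(20.42), np.float32(21.58), np.float32(25.91), np.float32(28.93), np.float32(30.99), np.float32(33.33)]
[-0.25  0.14 -0.49] [0.62379042 0.1224392  0.28790941]
```

```bash
python3 -m creep '[[0.6,0,0,0,0,0,0],[0.6,0,0,0,0,0,0],[0.6,0,0,0,0,0,0],[0.6,0,0,0,0,0,0],[0.6,0,0,0,0,0,0],[0.6,0,0,0,0,0,0],[0.6,0,0,0,0,0,0],[0.6,0,0,0,0,0,0]]'; python3 -m creep '[[0.6,0,0,-20,0,0,0],[0.6,0,0,-50,0,0,0],[0.6,0,0,-80,0,0,0],[0.6,-30,26,-90,0,0,0],[0.6,-60,52,-90,0,0,0],[0.6,-90,78,-90,0,0,0],[0.6,-115,105,-90,0,0,0],[0.6,-131,122,-90,0,0,0]]'; python3 -m creep '[[0.6,-15,15,0,0,0,0],[0.6,-40,30,0,0,0,0],[0.6,-60,40,0,0,0,0],[0.6,-60,40,0,0,0,0]]'
python3 - <<'E'
from h import *
im,D=vision.capture("top"); np.savez("top7.npz",im=im,D=D); C=cloud("top",D)
save("top7.png",cv2.resize(im[95:205,310:400],None,fx=5.4,fy=5.4,interpolation=cv2.INTER_CUBIC))
m=(D>0)&(np.hypot(C[...,0]-.623,C[...,1]-.1225)<.034)
for a,b in((.105,.122),(.128,.145)):
    P=C[m&(C[...,2]>a)&(C[...,2]<b)];print(a,len(P),np.median(P[:,2]),cv2.minEnclosingCircle(P[:,:2].astype(np.float32)))
# dial polar reading: fit plane-rectified dial, dark needle and brass pixels
def ang(im,C,D):
    hsv=cv2.cvtColor(im,cv2.COLOR_RGB2HSV); W=np.zeros(D.shape,bool); W[155:198,330:385]=1
    br=W&(hsv[...,1]>130)&(hsv[...,0]>12)&(hsv[...,0]<32)
    wh=W&(hsv[...,2]>225)&(hsv[...,1]<25)
    n,l,s,c=cv2.connectedComponentsWithStats(cv2.morphologyEx(wh.astype(np.uint8),cv2.MORPH_CLOSE,np.ones((7,7))))
    k=1+s[1:,4].argmax(); cn=cv2.findContours((l==k).astype(np.uint8),0,1)[0][0]; h=cv2.convexHull(cn); (cx,cy),ax,th=cv2.fitEllipse(h)
    vv,uu=np.mgrid[0:420,0:560]; rr=np.hypot(uu-cx,(vv-cy)/.83)
    dk=W&(hsv[...,2]<110)&(rr<15)
    print("ellipse",cx,cy,ax,th,"brass",br.sum(),"dark",dk.sum())
    g=cv2.cvtColor(im,cv2.COLOR_RGB2GRAY).astype(np.float32)
    A=np.radians(np.arange(-60,100,3)); q=[]
    for a in A:
        R=np.linspace(5,15,30); q.append(cv2.remap(g,(cx-R*np.cos(a)).astype(np.float32)[None],(cy-.83*R*np.sin(a)).astype(np.float32)[None],1).mean())
    i=np.argsort(q)[:3]; print("needle deg above left:",np.degrees(A[i]).round(),np.array(q)[i].round())
    v,u=np.nonzero(br); d=np.hypot(u-cx,(v-cy)/.83); j=d<np.percentile(d,35); print("clip deg:",np.degrees(np.arctan2(-(v[j].mean()-cy)/.83,-(u[j].mean()-cx))).round(1), "all",np.degrees(np.arctan2(-(v.mean()-cy)/.83,-(u.mean()-cx))).round(1))
for f in("top0","top4","top7"):
    z=np.load(f+".npz"); print(f); ang(z["im"],cloud("top",z["D"]),z["D"])
E
```

```text
time_s: 16.73
tcp_pos: [0.6238, 0.1224, 0.2878]
ee_rot: [[-0.386, -0.922, 0.0], [-0.922, 0.386, 0.0], [-0.0, -0.0, -1.0]]
wrist_force: [-1.1, -0.5, 0.2]
gripper_width: 0.799
gripper_force: 0.0
time_s: 17.4
tcp_pos: [0.5605, 0.2931, 0.3779]
ee_rot: [[-0.385, -0.923, 0.0], [-0.923, 0.385, 0.001], [-0.001, 0.0, -1.0]]
wrist_force: [0.5, -0.2, 0.6]
gripper_width: 0.801
gripper_force: 0.0
time_s: 17.73
tcp_pos: [0.5474, 0.3649, 0.3774]
ee_rot: [[-0.383, -0.924, 0.001], [-0.924, 0.383, 0.001], [-0.001, -0.0, -1.0]]
wrist_force: [0.8, -1.1, -0.3]
gripper_width: 0.805
gripper_force: 0.0
0.105 497 0.11239771375840957 ((0.6236225962638855, 0.12324962019920349), 0.024142112582921982)
0.128 75 0.1344619950863083 ((0.6227871775627136, 0.1227540522813797), 0.008173346519470215)
top0
ellipse 358.57958984375 177.27537536621094 (31.75547218322754, 39.734947204589844) 68.78915405273438 brass 16 dark 11
needle deg above left: [-33. -30. -36.] [164. 174. 181.]
clip deg: 26.1 all 25.5
top4
ellipse 358.5758972167969 177.46449279785156 (31.012653350830078, 38.998779296875) 69.43048858642578 brass 17 dark 10
needle deg above left: [-3.  0. -6.] [148. 155. 159.]
clip deg: 26.1 all 26.1
top7
ellipse 358.62109375 177.39231872558594 (31.30422019958496, 39.52851104736328) 70.50933074951172 brass 17 dark 13
needle deg above left: [39. 42. 36.] [139. 141. 167.]
clip deg: 25.8 all 25.8
```

The second collar is fully down: its top is at 0.1124 m, where 0.1125 m is expected for two. The spindle tip has sunk 9.5 mm. The needle (39°) is past the clip (26°), and with one collar it was short at -3°. Handing in.

```bash
python3 -c "
from station import r
print(r.finish_job())"
```

```text
the job is handed in; nothing more can be done
None
```

I threaded two collars on the spindle and released them; the needle passed the brass clip with the second one, the other collars stayed on the bench, and I handed the job in at about 18 s (no verdict was returned).

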